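# Set the lift-off of a coating probe on its sprung arm

## Task

The coating probe lies in the open clamp on the telescoping arm of the lift-off stand. First swing the hinged upper clamp half over it and press it shut so that the two halves meet edge to edge; then squeeze the red lock button in the arm's grip, draw the arm out until its pointer stands at the red set mark on the scale, and finish while still holding the arm there against its return spring. Keep the probe in its clamp, do not shift the set mark, and leave the other things on the desk where they are.

Things in the scene. Friction and masses are not known exactly. Their poses are not given: they have to be found in the camera images.
- lift_stand: Lift-off stand, fixed: grey foot 370 x 100 x 12 mm (x -130..240), at one end an aluminium sleeve housing 46 mm wide, 76 mm high (x -130..-10), at the other a bracket with an upright target plate (face at x 216, top 96 mm up). A steel arm comes out of the housing. Origin on the desk on the arm's centre line. x = the way the arm comes out, z up, y to the side of the lock button and scale.
- probe_arm (a joint): Extension of the telescoping arm, m: 0 = home (locked), 0.072 = stop; moves along the stand's +x. A return spring pulls it home with about 4 N at 0 and 5.8 N at the stop, friction about 0.4 N. At home the lock catches; it holds until the button is pressed in.
- grip (a point): Middle of the arm's grip, 88 mm above the desk, moves with the arm; axes as the stand's. Black upright block, 24 mm long (x), y -12..+7.5 mm, top 104 mm and foot 58 mm above the desk; the red button stands before its +y face. A grasp from above closing along y at this height squeezes the button: 32.5 mm wide as found, 26.5 mm fully in. Free beside it above 60 mm.
- lock_button (a joint): Travel of the lock button, m: 0 = out (locks at home), 0.006 = fully pressed; it moves along the stand's -y. Sprung: 1.8 N to start, 3.6 N fully in. The lock lets the arm go from about 0.0045; once the arm has left home by some 20 mm the lock cannot catch again before it is home.
- button_face (a point): Middle of the outer face of the red lock button (20 mm in x, 26 mm high); pressed towards the stand's -y.
- clamp_top (a joint): Angle of the clamp's hinged upper half, rad: 0 = shut, edge to edge on the lower half; 2.1 = fully open, leaning out to the stand's -y side; found at 1.5 to 1.95. A stiff hinge (0.04 N m): it stays where it is left and must be pushed all the way down.
- clamp_hinge (a point): Middle of the clamp's hinge line (along x), 67.5 mm above the desk, 17 mm to -y of the arm's centre line. The upper half: dark steel shell 50 mm long, 34 mm wide from hinge to free edge plus a 5 mm black lip, 11 mm thick; shut, its top is 78.5 mm above the desk. Push it over with closed fingertips from the -y side, then press from above. Turns with the upper half.
- clamp (a point): Centre of the clamp, on the parting plane (67.5 mm above the desk) and on the arm's centre line, 60 mm beyond the grip in x; axes as the stand's, moves with the arm. The lower half is 50 mm long and 34 mm wide.
- pointer (a point): Tip of the arm's pointer at the scale, 36 mm above the desk, moves with the arm; it runs along the white scale (ticks each 5 mm, long ticks each 20 mm) on the +y side of the stand and stands at the zero tick at home.
- set_mark (a joint): Place of the red set mark on the scale, m from its zero: the extension of the arm at which the pointer stands at the mark; 0.025 to 0.055. It is already set; leave it.
- mark (a point): Middle line of the red set mark, a rider 8 mm wide (x) on the scale; axes as the stand's. The pointer stands at the mark when their x agree, within the rider's width.
- coating_probe: Cylindrical steel coating probe with dark ends, 96 mm long, 13 mm thick, 60 g, loose, lying along the arm in the clamp's trough; its tip 65 to 75 mm short of the target plate with the arm home; origin at the underside of its middle, long axis y, z up.
- probe_stand: Grey probe stand with an upright column and a lever with a red ball, 270 mm high, fixed, foot 134 x 188 mm, to the right of the lift-off stand, in the way from the robot's start pose to it: pass over or round it. A tall computer monitor (not listed) stands on the other side, near the left of the robot's base: keep the elbow and wrist clear of it.
- black_cap_jar: Sample jar with black cap, 44 mm across, 57 mm high, loose, origin under its middle; bystander.
- white_cap_jar: Sample jar with white cap, 36 mm across, 67 mm high, loose; bystander.
- red_cap_jar: Sample jar with red cap, 38 mm across, 50 mm high, loose; bystander.
- gauge_meter: Black hand-held gauge lying flat, 59 x 187 x 24 mm, loose; bystander.
- coated_block: Light grey coated block standing upright, 19 x 20 x 44 mm, loose; bystander.

How it is judged (in metres and radians):
On the way, in this order (a step that is already met when the one before it is completed fails the run):
1. the clamp is shut edge to edge over the probe, the arm still home (value of joint clamp_top below 0.06 rad and value of joint probe_arm below 0.004 m and distance between coating_probe and clamp below 0.02 m and angle between the y axis of coating_probe and the x axis of clamp, either way round below 0.12 rad), for 0.3 s.
2. the fingers hold the lock button pressed in (value of joint lock_button above 0.0045 m and contact force between the fingers and lock_button above 2 N), for 0.1 s.
3. the arm is drawn out and its pointer stands at the red set mark (x of pointer in the frame of mark between -0.004 and 0.004 m), for 0.2 s.
At the end, for the whole second after the job is handed in: Still held by the fingers (over 2 N) and at rest: pointer within 4 mm of the middle of the red set mark, clamp shut (within 0.06 rad) with the probe in line in it (origin within 20 mm of its centre). Set mark moved under 3 mm, bystanders under 10 mm (all of step 3 and value of joint clamp_top below 0.06 rad and distance between coating_probe and clamp below 0.02 m and angle between the y axis of coating_probe and the x axis of clamp, either way round below 0.12 rad and contact force between the fingers and probe_arm above 2 N and velocity of joint probe_arm between -0.005 and 0.005 m/s and distance of mark from where it was at the start of the episode below 0.003 m and distance of each of black_cap_jar, white_cap_jar, red_cap_jar, gauge_meter, coated_block from where it was at the start of the episode below 0.01 m); the arm keeps its last pose, push and grip.
It fails at once if the arm is drawn out with the clamp not shut (value of joint probe_arm above 0.01 m and value of joint clamp_top above 0.12 rad).
It fails at once if the probe leaves its clamp (distance between coating_probe and clamp above 0.03 m).
It fails at once if the set mark is shifted (distance of mark from where it was at the start of the episode above 0.003 m).
It fails at once if a bystander is pushed away (distance of any of black_cap_jar, white_cap_jar, red_cap_jar, gauge_meter, coated_block from where it was at the start of the episode above 0.01 m).
It also fails if it takes over 56 s, if anything falls off the work surface, if the arm or the gripper's body presses on something with over 40 N, if the wrist force passes 120 N, or if a joint passes its speed limit or range.

## Robot

A 6-joint arm with a two-finger parallel gripper is mounted at the origin on a cart in front of the work surface, level with it; the furniture and walls round the work are solid. World frame = base frame: x ahead of the robot, y to its left, z up, the work surface at z = 0. Lengths are in m, angles in degrees, forces in N, time in s.
With the tool pointing down it reaches from about 0.375 to 0.9 m from the base axis. Payload 3.1 kg.
Tool frame: the origin (TCP) lies on the centre line of the jaws, within the pads' length; the fingertips stand 11 mm ahead of it and the grasp point (between the pads) lies 8 mm behind it; z points along the fingers, y is the line along which they close (so a half turn about z gives the same grasp; the last joint's range is limited). The gripper opens to 87 mm and grips with 3 to 60 N. Pads are 19 mm wide; open, the fingers measure 117 mm over their backs; the gripper's body (75 mm by 190 mm) begins 51 mm behind the grasp point.
Start: joints at [-83.394, 30.224, 82.088, -0, 67.689, -10.227], TCP at [0.181, -0.598, 0.234] pointing down, gripper open.
Joint ranges: [-176.69, 176.69], [-43.24, 126.21], [12.49, 139.97], [-82, 262], [0, 151.66], [-163.58, 163.58]. Speed limits (degrees/s): [159.86, 159.86, 180, 180, 180, 180].

## Interface

Orientations are given as a 3x3 rotation matrix whose columns are the frame's x, y, z axes.
In Python, from rig import * gives the robot as it stands.
- The arm moves only by the shell command python3 -m inch 'ROWS'. ROWS is JSON, a list of rows, each an object of numbers: "gripper": the opening in per cent of the stroke, from 0 (shut) to 100 (fully open); "dx", "dy", "dz": the shift along the tool's x, y, z in mm; "turn": the turn about the tool's z in rad. A call has 1 to 12 rows; each row is the pose to reach, as a shift and turn from the pose commanded when the call began, along the tool's axes at that moment; what a row does not reach only later rows make up. A row lasts 1/10 s, in which the tool goes at most 50 mm and 8.59 degrees, less where a joint would pass 70% of its speed; a pose out of reach is approached as far as the arm can. A call with a gripper value outside its range is refused whole. The fingers move at their own pace and stop on an object; the grip force is fixed at half the most. Time passes only in rows, so rows that repeat a pose let the fingers close. It gives the time, the measured TCP pose, the force and the opening at its end, in the units of the state.
- read_state(): the state, without advancing time (a new reading comes with each control period).
- capture(name): name is "side" or "top" or "wrist"; returns the picture (384x512x3 uint8, red, green, blue); there is no depth.
- get_calibration(name): a dict with "camera_matrix" (3x3 intrinsics, pixels), "k1" (the pictures are not rectified: a ray, as slopes to the right and down, at radius r is drawn at 1 + k1 r^2 times it, then the intrinsics apply), "world_to_cam" (4x4, takes a point from world to camera coordinates); the wrist camera has in their place "T_tool_cam" (4x4, takes a point from camera to tool coordinates, whose origin is the TCP and whose axes are the flange's). Camera axes: x right, y down, z forward; pixel columns grow to the right and rows downward; lengths in m; the calibration is good to about 2 mm. A picture is of the moment at which its call begins: read the wrist's pose just before it. get_calibration takes no time and is no camera call.
- hand_in(): hands the job in, once; it reports no verdict.
Trained networks look in the newest picture that a camera, given by its name, has taken for a name from the list of things; names that differ only in an ending like _2 or _b are one class to them, and where a whole thing is asked for, a point or a joint stands for the part that bears it (a point fixed in the world has none). Each returns a list of dicts, best first, with "score" (0 to 1); they miss things now and then, are a little off and sometimes report something else, mostly with a low value. They report only what shows in the picture. A call takes as long as a camera call.
- recognise(camera, query): "extent" ([centre column, centre row, width, height] in pixels, round what is visible of it).
The state is a dict: "time_s": time; "joint_positions": joint angles; "qvel": joint speeds; "tau": joint torques, N m; "position": TCP position; "tcp_rot": TCP orientation; "force": force on the tool from outside, world axes, zero at the start; "moment": the same for the moment, N m; "opening": opening from 0.0 (shut) to 1.0 (fully open).
Only numpy, scipy, OpenCV 4.12 (cv2) and the standard library are available. Lean on these libraries where they do the work, as an engineer would, in place of code of your own. Each camera call takes 0.05 s, during which the arm holds its last target. There are 200 camera calls.

## Working session

There is one attempt and no reset: what is moved stays moved. The work goes in short steps, Python scripts to look and compute and a shell command to move; the robot and the scene stay as the last step left them, time stands still between calls to the robot, and variables do not carry over. Pictures are saved under pics/ and viewed, on a budget of 10 in all, crops included, one or two more only if the job needs it, and the job is handed in when it is done.

```bash
ls; mkdir -p pics; cat > h.py <<'E'
from rig import *
import numpy as np, cv2
def save(cam,fn,crop=None,scale=1):
    im=capture(cam)
    if crop: a,b,c,d=crop; im=im[b:d,a:c]
    if scale!=1: im=cv2.resize(im,None,fx=scale,fy=scale,interpolation=cv2.INTER_CUBIC)
    cv2.imwrite('pics/'+fn,cv2.cvtColor(np.ascontiguousarray(im),cv2.COLOR_RGB2BGR))
def cam(name):
    c=get_calibration(name); K=np.array(c['camera_matrix']); k=c['k1']
    if 'world_to_cam' in c: T=np.array(c['world_to_cam'])
    else:
        s=read_state(); W=np.eye(4); W[:3,:3]=s['tcp_rot']; W[:3,3]=s['position']
        T=np.linalg.inv(W@np.array(c['T_tool_cam']))
    return K,k,T
def proj(C,P):
    K,k,T=C; p=T[:3,:3]@np.asarray(P,float)+T[:3,3]; u=p[:2]/p[2]; u=u*(1+k*(u@u)); return K[:2,:2]@u+K[:2,2]
def ray(C,px):
    K,k,T=C; d=np.linalg.solve(K[:2,:2],np.asarray(px,float)-K[:2,2]); u=d.copy()
    for _ in range(20): u=d/(1+k*(u@u))
    R=T[:3,:3]; v=R.T@np.array([*u,1]); return -R.T@T[:3,3], v/np.linalg.norm(v)
def atz(C,px,z):
    o,v=ray(C,px); return o+v*(z-o[2])/v[2]
def tri(rs):
    A=np.zeros((3,3));b=np.zeros(3)
    for o,v in rs:
        M=np.eye(3)-np.outer(v,v);A+=M;b+=M@o
    p=np.linalg.solve(A,b); return p,[np.linalg.norm(np.cross(p-o,v)) for o,v in rs]
E
python3 - <<'E'
from h import *
np.set_printoptions(precision=3,suppress=True)
for c in('side','top'):
    save(c,c+'0.png')
    C=cam(c); print(c,C[0][0,0],C[1],'pos',ray(C,(256,192)))
    for q in ['lift_stand','grip','button_face','clamp_top','clamp','pointer','mark','coating_probe','probe_stand','lock_button']:
        r=recognise(c,q); print(q,[(np.round(x['extent'],1).tolist(),round(x['score'],2)) for x in r[:2]])
print(read_state()['tcp_rot'])
E
```

```text
pics
side 359.00251234284457 -0.04171312254215588 pos (array([0.229, 1.036, 0.741]), array([ 0.25 , -0.744, -0.619]))
lift_stand [([243.0, 217.7, 124.0, 61.7], 0.7)]
grip [([241.0, 204.2, 40.6, 28.7], 0.69), ([292.5, 151.8, 11.4, 19.3], 0.66)]
button_face []
clamp_top [([248.8, 210.9, 14.2, 13.1], 0.59)]
clamp [([241.4, 206.0, 38.8, 27.8], 0.76)]
pointer [([243.0, 204.6, 38.8, 27.6], 0.68)]
mark []
coating_probe []
probe_stand []
lock_button []
top 360.02908162038665 -0.04720925349409913 pos (array([0.368, 0.247, 1.071]), array([ 0.149, -0.002, -0.989]))
lift_stand [([235.8, 194.9, 30.3, 129.8], 0.72)]
grip [([236.4, 193.1, 20.9, 43.1], 0.95)]
button_face []
clamp_top []
clamp [([236.4, 192.8, 20.9, 41.2], 0.85)]
pointer [([233.4, 192.0, 19.0, 42.2], 0.64)]
mark []
coating_probe [([237.1, 210.3, 3.8, 30.4], 0.53)]
probe_stand []
lock_button []
[[ 0.957  0.29   0.   ]
 [ 0.29  -0.957 -0.   ]
 [ 0.     0.    -1.   ]]
```

```bash
python3 - <<'E'
import cv2,numpy as np
a=cv2.imread('pics/side0.png');b=cv2.imread('pics/top0.png')
a=cv2.resize(a[120:300,120:400],(800,514),interpolation=cv2.INTER_CUBIC)
b2=cv2.resize(b[110:290,150:330],(600,600),interpolation=cv2.INTER_CUBIC)
cv2.imwrite('pics/side0c.png',a);cv2.imwrite('pics/top0c.png',b2)
E
```

```text
(no output)
```

View pics/top0.png

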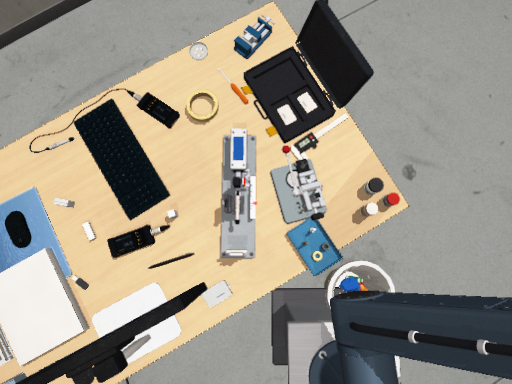

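View pics/side0c.png

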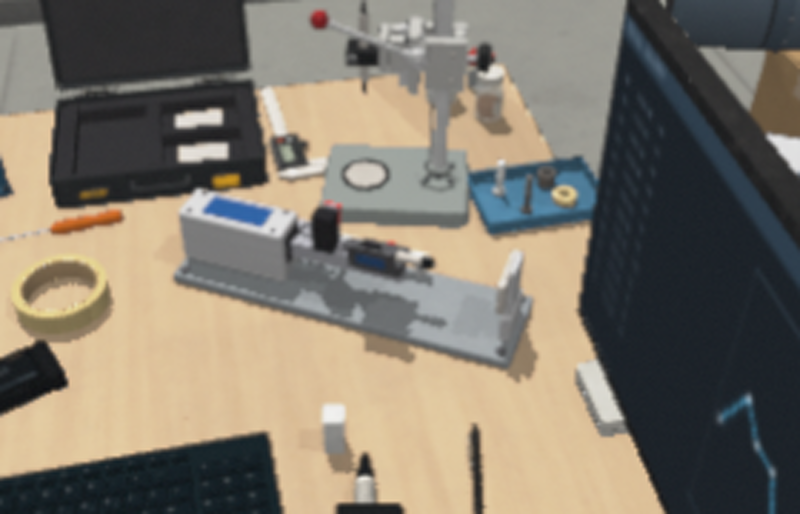

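View pics/top0c.png

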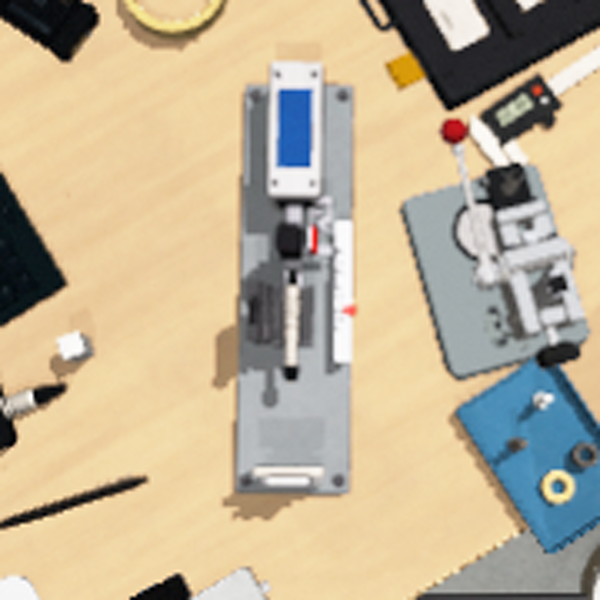

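```bash
cat > pose.py <<'E'
from h import *
from scipy.optimize import least_squares
np.set_printoptions(precision=4,suppress=True)
def S(p,P):
    c,s=np.cos(p[2]),np.sin(p[2]); P=np.asarray(P,float); return np.array([p[0]+c*P[0]-s*P[1],p[1]+s*P[0]+c*P[1],P[2]])
def inv(p,W):
    c,s=np.cos(p[2]),np.sin(p[2]); d=W[:2]-np.array(p[:2]); return np.array([c*d[0]+s*d[1],-s*d[0]+c*d[1],W[2]])
E
python3 - <<'E'
from pose import *
t=lambda u,v:(150+u/3.3333-.35,110+v/3.3333-.35)
s=lambda u,v:(120+u/2.857-.35,120+v/2.857-.35)
Ct,Cs=cam('top'),cam('side')
obs=[(Ct,t(236,491),(.24,-.05,.012)),(Ct,t(351,491),(.24,.05,.012)),(Ct,t(353,86),(-.13,.05,.012)),(Ct,t(246,86),(-.13,-.05,.012)),
(Cs,s(512,354),(.24,-.05,.012)),(Cs,s(178,272),(-.13,-.05,.012)),(Cs,s(531,298),(.24,.05,.012))]
f=lambda p:np.concatenate([proj(C,S(p,P))-px for C,px,P in obs])
r=least_squares(f,[.52,.28,np.pi]);p=r.x;print(p,np.degrees(p[2]));print(r.fun.reshape(-1,2))
for n,uv,z in [('mark tip',(342,311),.036),('mark base',(354,311),.036),('grip',(291,240),.104),('button',(314,240),.09),('probe a',(292,272),.067),('probe b',(290,374),.067),('open top',(262,312),.085),('scale0',(343,220),.036),('scale1',(340,362),.036)]:
    w=atz(Ct,t(*uv),z); print(n,w,inv(p,w))
np.save('p.npy',p)
E
```

```text
[0.5746 0.2952 3.125 ] 179.04833246537063
[[ 0.4049  0.8851]
 [ 0.4286  1.1427]
 [ 0.7011 -0.6183]
 [ 0.0511 -0.8291]
 [-0.4871  2.1947]
 [-2.107   0.2159]
 [ 1.3366 -1.5496]]
mark tip [0.4918 0.2567 0.036 ] [0.0822 0.0399 0.036 ]
mark base [0.4917 0.2463 0.036 ] [0.0821 0.0503 0.036 ]
grip [0.5426 0.2974 0.104 ] [ 0.0321 -0.0016  0.104 ]
button [0.5449 0.279  0.09  ] [0.0295 0.0167 0.09  ]
probe a [0.5217 0.2985 0.067 ] [ 0.053  -0.0024  0.067 ]
probe b [0.4356 0.3003 0.067 ] [ 0.1391 -0.0028  0.067 ]
open top [0.4858 0.3224 0.085 ] [ 0.0893 -0.0257  0.085 ]
scale0 [0.5722 0.2552 0.036 ] [0.0017 0.04   0.036 ]
scale1 [0.4476 0.2588 0.036 ] [0.1264 0.0385 0.036 ]
```

```bash
python3 - <<'E'
from pose import *
t=lambda u,v:(150+u/3.3333-.35,110+v/3.3333-.35)
s=lambda u,v:(120+u/2.857-.35,120+v/2.857-.35)
Ct,Cs=cam('top'),cam('side')
print('ball',tri([ray(Ct,t(454,131)),ray(Cs,s(319,19))]))
print('column',tri([ray(Ct,t(485,245)),ray(Cs,s(447,20))]))
print('corner monitor', [atz(Ct,(205,288),z) for z in(.3,.4,.5)],[atz(Ct,(20,375),z) for z in(.3,.4,.5)])
print('side top edge corner',tri([ray(Ct,(205,288)),ray(Cs,s(632,0))]))
E
python3 -m inch '[{"dz":-50,"turn":0.1},{"dz":-100,"turn":0.2},{"dz":-130,"turn":0.311},{"dz":-130,"turn":0.311},{"dz":-130,"turn":0.311}]'
```

```text
ball (array([0.5944, 0.1745, 0.2463]), [np.float64(0.00016580987702263236), np.float64(0.00016580987702296247)])
column (array([0.4886, 0.1523, 0.2572]), [np.float64(0.021627672913077524), np.float64(0.021627672913077583)])
corner monitor [array([0.2825, 0.3544, 0.3   ]), array([0.2937, 0.3405, 0.4   ]), array([0.3048, 0.3266, 0.5   ])] [array([0.1056, 0.7383, 0.3   ]), array([0.1397, 0.6745, 0.4   ]), array([0.1738, 0.6108, 0.5   ])]
side top edge corner (array([0.2858, 0.34  , 0.398 ]), [np.float64(0.007587881570036838), np.float64(0.007587881570036672)])invalid input
```

```bash

python3 -m inch '[{"gripper":100,"dx":0,"dy":0,"dz":-50,"turn":0.1},{"gripper":100,"dx":0,"dy":0,"dz":-100,"turn":0.2},{"gripper":100,"dx":0,"dy":0,"dz":-130,"turn":0.311},{"gripper":100,"dx":0,"dy":0,"dz":-130,"turn":0.311},{"gripper":100,"dx":0,"dy":0,"dz":-130,"turn":0.311}]'; python3 -c "
from rig import *
print(read_state())"
```

```text
time_s: 1.6
position: [0.181, -0.5981, 0.3642]
tcp_rot: [[1.0, -0.016, 0.0], [-0.016, -1.0, -0.001], [0.0, 0.001, -1.0]]
force: [-0.6, 0.4, -0.3]
opening: 1.0
{'time_s': 1.6, 'joint_positions': array([-8.33925383e+01,  2.37416124e+01,  7.21669955e+01,  9.29280474e-04,
        8.40160225e+01,  7.53901333e+00]), 'qvel': array([-0.00961608,  1.9683791 ,  2.9115287 ,  0.05750501, -0.04986862,
       -0.07889824]), 'tau': array([ 4.87402116e-02, -4.39626753e+01, -2.22387618e+01,  8.77044001e-02,
       -1.42006230e-02,  2.45052972e-02]), 'position': array([ 0.18103299, -0.5981391 ,  0.36415987]), 'tcp_rot': array([[ 9.99867788e-01, -1.62597161e-02,  1.67387632e-04],
       [-1.62594841e-02, -9.99866954e-01, -1.30485552e-03],
       [ 1.88581942e-04,  1.30196136e-03, -9.99999135e-01]]), 'force': array([-0.59463914,  0.37286604, -0.27780162]), 'moment': array([0.01951145, 0.01381965, 0.03275127]), 'opening': 1.0001393686347602}
```

```bash

python3 -m inch '[{"dx":30,"dy":-40,"dz":0,"turn":0,"gripper":100},{"dx":55,"dy":-80,"dz":0,"turn":0,"gripper":50},{"dx":80,"dy":-120,"dz":0,"turn":0,"gripper":0},{"dx":105,"dy":-160,"dz":0,"turn":0,"gripper":0},{"dx":130,"dy":-200,"dz":0,"turn":0,"gripper":0},{"dx":155,"dy":-240,"dz":0,"turn":0,"gripper":0},{"dx":180,"dy":-285,"dz":0,"turn":0,"gripper":0},{"dx":200,"dy":-330,"dz":0,"turn":0,"gripper":0},{"dx":220,"dy":-375,"dz":0,"turn":0,"gripper":0},{"dx":235,"dy":-420,"dz":0,"turn":0,"gripper":0},{"dx":250,"dy":-465,"dz":0,"turn":0,"gripper":0},{"dx":260,"dy":-510,"dz":0,"turn":0,"gripper":0}]'
python3 -c "
from h import *
print(get_calibration('wrist'))"
```

```text
time_s: 2.8
position: [0.4493, -0.0904, 0.3615]
tcp_rot: [[1.0, -0.016, -0.004], [-0.016, -1.0, 0.002], [-0.004, -0.002, -1.0]]
force: [0.8, -0.0, 0.2]
opening: 0.077
{'camera_matrix': array([[284.05737018,   0.        , 258.60387045],
       [  0.        , 284.05737018, 195.27756001],
       [  0.        ,   0.        ,   1.        ]]), 'k1': 0.006582830855335696, 'T_tool_cam': array([[-5.81056966e-04, -9.63853472e-01, -2.66432257e-01,
         7.35470680e-02],
       [ 9.99998952e-01, -9.13333044e-04,  1.12322310e-03,
        -7.22199352e-04],
       [-1.32596387e-03, -2.66431326e-01,  9.63852992e-01,
        -1.50541204e-01],
       [ 0.00000000e+00,  0.00000000e+00,  0.00000000e+00,
         1.00000000e+00]])}
```

```bash

python3 -m inch '[{"dx":3,"dy":-45,"dz":0,"turn":0,"gripper":0},{"dx":7,"dy":-90,"dz":0,"turn":0,"gripper":0},{"dx":10,"dy":-135,"dz":0,"turn":0,"gripper":0},{"dx":14,"dy":-180,"dz":0,"turn":0,"gripper":0},{"dx":17,"dy":-225,"dz":0,"turn":0,"gripper":0},{"dx":20,"dy":-270,"dz":0,"turn":0,"gripper":0},{"dx":24,"dy":-315,"dz":0,"turn":0,"gripper":0},{"dx":27,"dy":-360,"dz":0,"turn":0,"gripper":0},{"dx":31,"dy":-400,"dz":30,"turn":0,"gripper":0},{"dx":34,"dy":-425,"dz":80,"turn":0,"gripper":0},{"dx":34,"dy":-425,"dz":130,"turn":0,"gripper":0},{"dx":34,"dy":-425,"dz":130,"turn":0,"gripper":0}]'
python3 -m inch '[{"dx":0,"dy":0,"dz":0,"turn":0,"gripper":0},{"dx":0,"dy":0,"dz":0,"turn":0,"gripper":0}]'
python3 - <<'E'
from pose import *
C=cam('wrist'); save('wrist','w1.png',scale=1.5)
p=np.load('p.npy')
for n,P in dict(grip=(.03,0,.104),clamp=(.09,0,.0675),hinge=(.09,-.017,.0675),mark=(.082,.045,.036)).items(): print(n,proj(C,S(p,P))*1.5)
for q in ['grip','lock_button','button_face','clamp_top','clamp','pointer','mark','coating_probe']:
    r=recognise('wrist',q); print(q,[(np.round(np.array(x['extent'])*1.5,1).tolist(),round(x['score'],2)) for x in r[:2]])
E
```

```text
time_s: 4.0
position: [0.485, 0.33, 0.2251]
tcp_rot: [[1.0, -0.015, -0.018], [-0.015, -1.0, -0.008], [-0.017, 0.008, -1.0]]
force: [-0.8, 0.1, -0.9]
opening: 0.004
time_s: 4.2
position: [0.4923, 0.3315, 0.2352]
tcp_rot: [[1.0, -0.018, 0.003], [-0.018, -1.0, 0.001], [0.002, -0.001, -1.0]]
force: [1.1, 0.4, 0.5]
opening: 0.002
grip [442.2448 208.4229]
clamp [433.8995 284.1937]
hinge [411.8306 284.2325]
mark [484.0348 265.6221]
grip []
lock_button [([456.9, 186.4, 31.6, 64.5], 0.68)]
button_face [([456.8, 185.9, 18.5, 67.5], 0.76)]
clamp_top [([399.8, 286.0, 28.0, 71.4], 0.6)]
clamp [([425.4, 236.0, 90.3, 182.1], 0.96)]
pointer [([429.9, 239.4, 94.8, 187.0], 0.89), ([484.2, 264.6, 15.8, 11.2], 0.62)]
mark [([486.6, 264.6, 12.0, 5.6], 0.43)]
coating_probe [([433.6, 288.2, 12.6, 107.8], 0.65), ([432.2, 170.1, 131.9, 340.2], 0.44)]
```

View pics/w1.png

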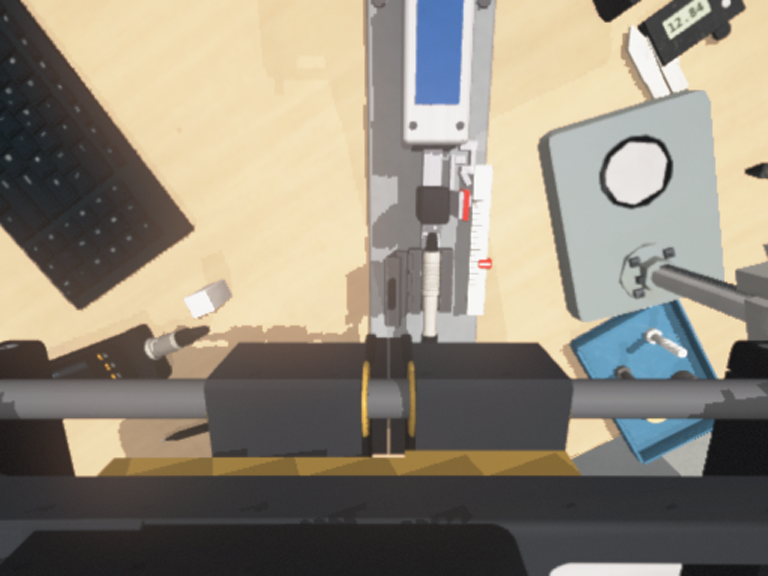

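```bash

python3 -m inch '[{"dx":-25,"dy":0,"dz":25,"turn":0,"gripper":0},{"dx":-50,"dy":10,"dz":50,"turn":0,"gripper":0},{"dx":-70,"dy":10,"dz":65,"turn":0,"gripper":0},{"dx":-70,"dy":10,"dz":65,"turn":0,"gripper":0},{"dx":-70,"dy":10,"dz":65,"turn":0,"gripper":0},{"dx":-70,"dy":10,"dz":65,"turn":0,"gripper":0},{"dx":-70,"dy":10,"dz":65,"turn":0,"gripper":0}]'
python3 - <<'E'
from pose import *
C=cam('wrist'); save('wrist','w2.png',crop=(216,60,386,230),scale=3.5)
p=np.load('p.npy')
f=lambda uv:np.round((np.array(uv)-[216,60])*3.5)
for n,P in dict(grip=(.03,0,.104),clamp=(.09,0,.0675),hinge=(.09,-.017,.0675),mark=(.082,.045,.036)).items(): print(n,f(proj(C,S(p,P))))
for q in ['lock_button','clamp_top','clamp','mark','coating_probe','pointer']:
    r=recognise('wrist',q); print(q,[(f(x['extent'][:2]).tolist(),np.round(np.array(x['extent'])[2:]*3.5).tolist(),round(x['score'],2)) for x in r[:2]])
np.savez('c2.npz',K=C[0],k=C[1],T=C[2]); print(read_state()['position'])
E
```

```text
time_s: 5.35
position: [0.4231, 0.3235, 0.1697]
tcp_rot: [[1.0, -0.018, 0.003], [-0.018, -1.0, 0.002], [0.003, -0.002, -1.0]]
force: [1.1, 0.1, -0.2]
opening: 0.003
grip [282. -56.]
clamp [255. 248.]
hinge [186. 248.]
mark [407. 213.]
lock_button [([333.0, -73.0], [105.0, 208.0], 0.96)]
clamp_top [([140.0, 240.0], [92.0, 242.0], 0.98)]
clamp []
mark [([406.0, 204.0], [46.0, 31.0], 0.68)]
coating_probe [([247.0, 265.0], [50.0, 391.0], 0.72)]
pointer [([238.0, 93.0], [295.0, 564.0], 0.68)]
[0.4211 0.3228 0.1686]
```

View pics/w2.png

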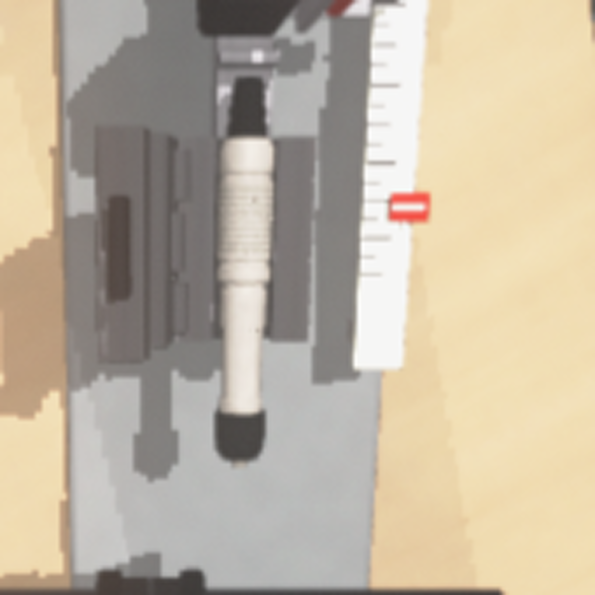

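```bash
python3 - <<'E'
from pose import *
p=np.load('p.npy')
d=np.load('c2.npz'); C2=(d['K'],float(d['k']),d['T'])
c=get_calibration('wrist'); W=np.eye(4); W[:3,:3]=[[1,-.018,.003],[-.018,-1,.001],[.002,-.001,-1]]; W[:3,3]=[.4923,.3315,.2352]
C1=(C2[0],C2[1],np.linalg.inv(W@np.array(c['T_tool_cam'])))
g=lambda u,v:(216+u/3.5-.36,60+v/3.5-.36); h=lambda u,v:(u/1.5-.17,v/1.5-.17)
for n,a,b in [('mark',(485,264.6),(409,207)),('probe rear',(432,234),(249,77)),('lid lip',(391,292),(118,248))]:
    w,e=tri([ray(C1,h(*a)),ray(C2,g(*b))]); print(n,w,e[0],inv(p,w))
for n,uv,z in [('lower c',(247,238),.0675),('mark',(409,207),.036),('lid top',(120,245),.106),('probe ctr',(244,269),.07),('grip front',(245,35),.104)]:
    w=atz(C2,g(*uv),z); print(n,w,inv(p,w))
for n,uv in [('grip c',(433,204)),('grip front bottom',(433,222)),('button',(466,205))]:
    w=atz(C1,h(*uv),.104); print(n,w,inv(p,w))
# scale ticks, pointer from w1
for n,uv in [('mark1',(485,264.6)),('green',(478,200)),('arm bracket',(463,180))]:
    w=atz(C1,h(*uv),.036); print(n,w,inv(p,w))
im=cv2.imread('pics/w1.png')[130:340,400:520]; cv2.imwrite('pics/w1c.png',cv2.resize(im,None,fx=2.8,fy=2.8,interpolation=cv2.INTER_CUBIC))
E
```

```text
mark [0.4938 0.2522 0.0407] 0.00031587333864440423 [0.0801 0.0443 0.0407]
probe rear [0.5241 0.2992 0.0725] 8.614843465338891e-05 [ 0.0506 -0.0031  0.0725]
lid lip [0.4868 0.33   0.0959] 1.210983845146645e-06 [ 0.0884 -0.0333  0.0959]
lower c [0.4874 0.299  0.0675] [ 0.0872 -0.0023  0.0675]
mark [0.4938 0.2514 0.036 ] [0.0801 0.0452 0.036 ]
lid top [0.4878 0.3292 0.106 ] [ 0.0874 -0.0326  0.106 ]
probe ctr [0.4801 0.2999 0.07  ] [ 0.0946 -0.0031  0.07  ]
grip front [0.5284 0.3031 0.104 ] [ 0.0463 -0.0071  0.104 ]
grip c [0.5477 0.3018 0.104 ] [ 0.0271 -0.0061  0.104 ]
grip front bottom [0.5361 0.3016 0.104 ] [ 0.0386 -0.0058  0.104 ]
button [0.5466 0.2803 0.104 ] [0.0277 0.0154 0.104 ]
mark1 [0.4928 0.2508 0.036 ] [0.0811 0.0458 0.036 ]
green [0.5458 0.2587 0.036 ] [0.0282 0.037  0.036 ]
arm bracket [0.5616 0.2712 0.036 ] [0.0126 0.0243 0.036 ]
```

View pics/w1c.png

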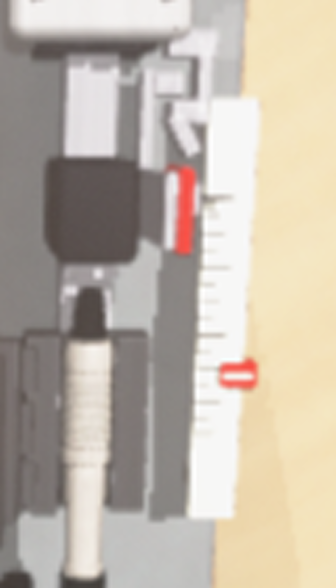

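```bash

python3 -m inch '[{"dx":30,"dy":-30,"dz":0,"turn":0,"gripper":0},{"dx":65,"dy":-52,"dz":0,"turn":0,"gripper":0},{"dx":65,"dy":-52,"dz":0,"turn":0,"gripper":0},{"dx":65,"dy":-52,"dz":25,"turn":0,"gripper":0},{"dx":65,"dy":-52,"dz":50,"turn":0,"gripper":0},{"dx":65,"dy":-52,"dz":68,"turn":0,"gripper":0},{"dx":65,"dy":-52,"dz":68,"turn":0,"gripper":0},{"dx":65,"dy":-52,"dz":68,"turn":0,"gripper":0},{"dx":65,"dy":-52,"dz":68,"turn":0,"gripper":0}]'
```

```text
time_s: 6.6
position: [0.4874, 0.374, 0.1018]
tcp_rot: [[1.0, -0.017, 0.002], [-0.017, -1.0, 0.001], [0.002, -0.001, -1.0]]
force: [-0.3, 0.4, -0.5]
opening: 0.006
```

```bash

python3 -m inch '[{"dx":0,"dy":6,"dz":0,"turn":0,"gripper":0},{"dx":0,"dy":12,"dz":0,"turn":0,"gripper":0},{"dx":0,"dy":18,"dz":0,"turn":0,"gripper":0},{"dx":0,"dy":24,"dz":0,"turn":0,"gripper":0},{"dx":0,"dy":30,"dz":0,"turn":0,"gripper":0},{"dx":0,"dy":36,"dz":0,"turn":0,"gripper":0}]'
python3 -m inch '[{"dx":0,"dy":6,"dz":0,"turn":0,"gripper":0},{"dx":0,"dy":12,"dz":0,"turn":0,"gripper":0},{"dx":0,"dy":18,"dz":0,"turn":0,"gripper":0},{"dx":0,"dy":24,"dz":0,"turn":0,"gripper":0},{"dx":0,"dy":30,"dz":0,"turn":0,"gripper":0},{"dx":0,"dy":30,"dz":0,"turn":0,"gripper":0}]'
```

```text
time_s: 7.2
position: [0.4866, 0.3378, 0.101]
tcp_rot: [[1.0, -0.018, 0.001], [-0.018, -1.0, 0.002], [0.001, -0.002, -1.0]]
force: [-0.8, 1.7, 1.8]
opening: 0.008
time_s: 7.8
position: [0.4851, 0.3063, 0.1001]
tcp_rot: [[1.0, -0.018, -0.002], [-0.018, -1.0, -0.002], [-0.002, 0.002, -1.0]]
force: [0.8, -0.3, -0.0]
opening: 0.004
```

```bash

python3 -m inch '[{"dx":0,"dy":4,"dz":0,"turn":0,"gripper":0},{"dx":0,"dy":6,"dz":2,"turn":0,"gripper":0},{"dx":0,"dy":6,"dz":5,"turn":0,"gripper":0},{"dx":0,"dy":6,"dz":8,"turn":0,"gripper":0},{"dx":0,"dy":6,"dz":10,"turn":0,"gripper":0},{"dx":0,"dy":6,"dz":10,"turn":0,"gripper":0},{"dx":0,"dy":6,"dz":10,"turn":0,"gripper":0}]'
python3 -m inch '[{"dx":0,"dy":0,"dz":1,"turn":0,"gripper":0},{"dx":0,"dy":0,"dz":2,"turn":0,"gripper":0},{"dx":0,"dy":0,"dz":2,"turn":0,"gripper":0},{"dx":0,"dy":0,"dz":2,"turn":0,"gripper":0}]'
python3 - <<'E'
from h import *
save('side','s2.png',crop=(170,160,320,250),scale=5)
E
```

```text
time_s: 8.5
position: [0.4853, 0.3019, 0.0902]
tcp_rot: [[1.0, -0.017, -0.001], [-0.017, -1.0, 0.0], [-0.001, -0.0, -1.0]]
force: [0.2, -0.3, -0.0]
opening: 0.007
time_s: 8.9
position: [0.4855, 0.3019, 0.0898]
tcp_rot: [[1.0, -0.017, 0.0], [-0.017, -1.0, 0.0], [0.0, -0.0, -1.0]]
force: [-3.5, -1.0, 8.9]
opening: 0.009
```

View pics/s2.png

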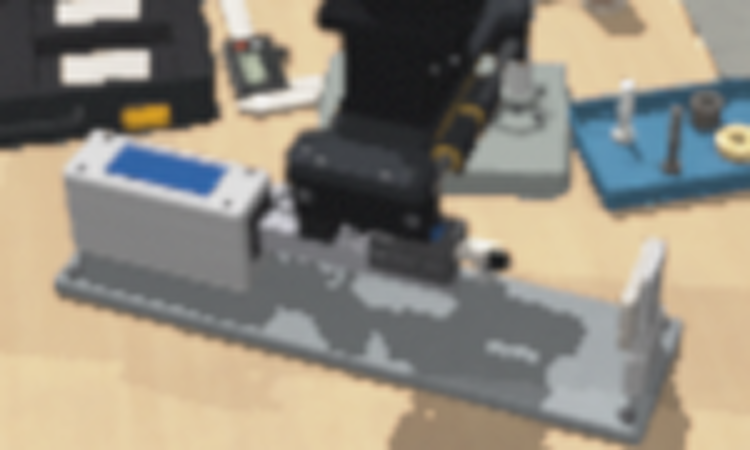

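```bash

python3 -m inch '[{"dx":0,"dy":0,"dz":1,"turn":0,"gripper":0},{"dx":0,"dy":0,"dz":2,"turn":0,"gripper":0},{"dx":0,"dy":0,"dz":2,"turn":0,"gripper":0},{"dx":0,"dy":0,"dz":2,"turn":0,"gripper":0}]'
python3 -m inch '[{"dx":0,"dy":0,"dz":-20,"turn":0,"gripper":0},{"dx":0,"dy":0,"dz":-60,"turn":0,"gripper":0},{"dx":-30,"dy":4,"dz":-90,"turn":0,"gripper":50},{"dx":-60,"dy":4,"dz":-80,"turn":0,"gripper":100},{"dx":-60,"dy":4,"dz":-80,"turn":0,"gripper":100},{"dx":-60,"dy":4,"dz":-80,"turn":0,"gripper":100},{"dx":-60,"dy":4,"dz":-80,"turn":0,"gripper":100},{"dx":-60,"dy":4,"dz":-80,"turn":0,"gripper":100},{"dx":-60,"dy":4,"dz":-80,"turn":0,"gripper":100}]'
python3 - <<'E'
from pose import *
C=cam('wrist'); s=read_state(); im=capture('wrist')
np.savez('c3.npz',K=C[0],k=C[1],T=C[2]); print(s['position'])
cv2.imwrite('pics/w3.png',cv2.cvtColor(cv2.resize(im[30:240,190:390],None,fx=2.85,fy=2.85,interpolation=cv2.INTER_CUBIC),cv2.COLOR_RGB2BGR))
E
```

```text
time_s: 9.35
position: [0.4855, 0.3019, 0.0896]
tcp_rot: [[1.0, -0.017, 0.001], [-0.017, -1.0, 0.0], [0.001, -0.0, -1.0]]
force: [-4.4, -1.5, 20.2]
opening: 0.003
time_s: 10.25
position: [0.4264, 0.2988, 0.1662]
tcp_rot: [[1.0, -0.018, 0.0], [-0.018, -1.0, 0.0], [0.0, -0.0, -1.0]]
force: [-0.7, -0.4, -0.3]
opening: 0.556
[0.4264 0.2988 0.1662]
```

View pics/w3.png

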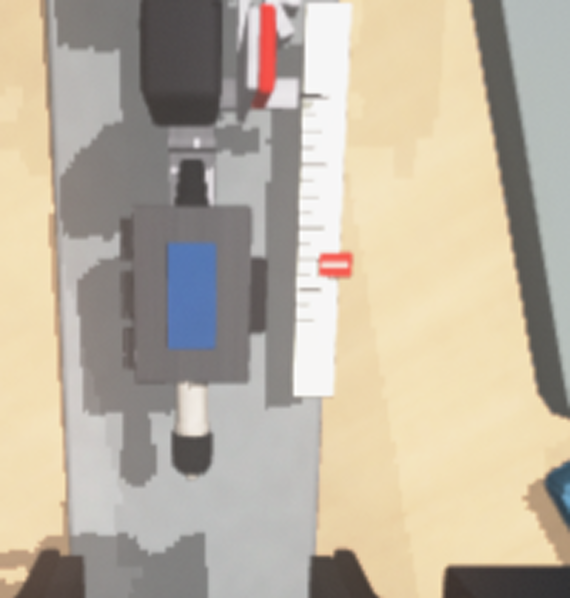

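```bash
python3 - <<'E'
from pose import *
p=np.load('p.npy')
d=np.load('c3.npz'); C=(d['K'],float(d['k']),d['T'])
g=lambda u,v:(190+u/2.85-.33,30+v/2.85-.33)
for n,uv,z in [('lid c',(191.5,294),.0785),('tick0',(315,96),.036),('tick20',(315,163),.036),('tick60',(310,289),.036),('mark',(335,264),.036),('mark+4',(335,264),.040),('grip front L',(152,124),.058),('grip frontR',(212,124),.058),('gripLtop',(140,60),.104),('gripRtop',(221,60),.104),('button low',(262,100),.075),('probe tip',(192,474),.068),('probe rear',(191,160),.068)]:
    print(n,atz(C,g(*uv),z))
E
```

```text
lid c [0.4872 0.2995 0.0785]
tick0 [0.5459 0.2592 0.036 ]
tick20 [0.5259 0.2588 0.036 ]
tick60 [0.4859 0.2596 0.036 ]
mark [0.4939 0.2514 0.036 ]
mark+4 [0.494  0.2521 0.04  ]
grip front L [0.5355 0.3104 0.058 ]
grip frontR [0.5352 0.2926 0.058 ]
gripLtop [0.5434 0.3106 0.104 ]
gripRtop [0.543  0.2913 0.104 ]
button low [0.5388 0.2792 0.075 ]
probe tip [0.4305 0.3006 0.068 ]
probe rear [0.5244 0.299  0.068 ]
```

```bash

python3 -m inch '[{"dx":40,"dy":0,"dz":0,"turn":0,"gripper":100},{"dx":80,"dy":0,"dz":0,"turn":0,"gripper":100},{"dx":121,"dy":0,"dz":0,"turn":0,"gripper":100},{"dx":121,"dy":0,"dz":20,"turn":0,"gripper":100},{"dx":121,"dy":0,"dz":30,"turn":0,"gripper":100},{"dx":121,"dy":0,"dz":30,"turn":0,"gripper":100},{"dx":121,"dy":0,"dz":30,"turn":0,"gripper":100},{"dx":121,"dy":0,"dz":30,"turn":0,"gripper":100},{"dx":121,"dy":0,"dz":30,"turn":0,"gripper":100}]'
```

```text
time_s: 11.2
position: [0.5464, 0.297, 0.1375]
tcp_rot: [[1.0, -0.017, 0.001], [-0.017, -1.0, 0.0], [0.001, -0.0, -1.0]]
force: [0.4, 0.2, 1.0]
opening: 1.002
```

Well aligned. Descend, then close.

```bash

python3 -m inch '[{"dx":0,"dy":0,"dz":20,"turn":0,"gripper":100},{"dx":0,"dy":0,"dz":40,"turn":0,"gripper":100},{"dx":0,"dy":0,"dz":57,"turn":0,"gripper":100},{"dx":0,"dy":0,"dz":57,"turn":0,"gripper":100},{"dx":0,"dy":0,"dz":57,"turn":0,"gripper":100},{"dx":0,"dy":0,"dz":57,"turn":0,"gripper":100}]'
python3 -m inch '[{"dx":0,"dy":0,"dz":0,"turn":0,"gripper":0},{"dx":0,"dy":0,"dz":0,"turn":0,"gripper":0},{"dx":0,"dy":0,"dz":0,"turn":0,"gripper":0},{"dx":0,"dy":0,"dz":0,"turn":0,"gripper":0},{"dx":0,"dy":0,"dz":0,"turn":0,"gripper":0},{"dx":0,"dy":0,"dz":0,"turn":0,"gripper":0},{"dx":0,"dy":0,"dz":0,"turn":0,"gripper":0},{"dx":0,"dy":0,"dz":0,"turn":0,"gripper":0},{"dx":0,"dy":0,"dz":0,"turn":0,"gripper":0},{"dx":0,"dy":0,"dz":0,"turn":0,"gripper":0},{"dx":0,"dy":0,"dz":0,"turn":0,"gripper":0},{"dx":0,"dy":0,"dz":0,"turn":0,"gripper":0}]'
```

```text
time_s: 11.8
position: [0.5473, 0.297, 0.0809]
tcp_rot: [[1.0, -0.017, 0.002], [-0.017, -1.0, 0.001], [0.002, -0.001, -1.0]]
force: [-0.1, 0.6, 0.9]
opening: 0.995
time_s: 13.0
position: [0.5464, 0.2973, 0.0795]
tcp_rot: [[1.0, -0.017, 0.0], [-0.017, -1.0, 0.001], [0.0, -0.001, -1.0]]
force: [0.0, 4.6, 0.0]
opening: 0.289
```

```bash

python3 -m inch '[{"dx":-3,"dy":0,"dz":0,"turn":0,"gripper":0},{"dx":-8,"dy":0,"dz":0,"turn":0,"gripper":0},{"dx":-14,"dy":0,"dz":0,"turn":0,"gripper":0},{"dx":-20,"dy":0,"dz":0,"turn":0,"gripper":0},{"dx":-26,"dy":0,"dz":0,"turn":0,"gripper":0},{"dx":-32,"dy":0,"dz":0,"turn":0,"gripper":0},{"dx":-38,"dy":0,"dz":0,"turn":0,"gripper":0},{"dx":-44,"dy":0,"dz":0,"turn":0,"gripper":0},{"dx":-49,"dy":0,"dz":0,"turn":0,"gripper":0},{"dx":-52,"dy":0,"dz":0,"turn":0,"gripper":0},{"dx":-52,"dy":0,"dz":0,"turn":0,"gripper":0},{"dx":-52,"dy":0,"dz":0,"turn":0,"gripper":0}]'
python3 -m inch '[{"dx":0,"dy":0,"dz":0,"turn":0,"gripper":0},{"dx":0,"dy":0,"dz":0,"turn":0,"gripper":0},{"dx":0,"dy":0,"dz":0,"turn":0,"gripper":0},{"dx":0,"dy":0,"dz":0,"turn":0,"gripper":0}]'
python3 - <<'E'
from h import *
C=cam('wrist'); np.savez('c4.npz',K=C[0],k=C[1],T=C[2]); im=capture('wrist'); a=cv2.resize(im[60:384,180:400],None,fx=1.8,fy=1.8,interpolation=cv2.INTER_CUBIC)
b=cv2.resize(capture('top')[120:280,200:280],None,fx=3.645,fy=3.645,interpolation=cv2.INTER_CUBIC)[:a.shape[0]]
print(a.shape,b.shape)
cv2.imwrite('pics/f.png',cv2.cvtColor(np.hstack([a,b]),cv2.COLOR_RGB2BGR))
E
```

```text
time_s: 14.2
position: [0.4973, 0.2983, 0.0796]
tcp_rot: [[1.0, -0.017, 0.006], [-0.017, -1.0, 0.002], [0.006, -0.002, -1.0]]
force: [5.6, 4.2, -6.7]
opening: 0.289
time_s: 14.6
position: [0.4974, 0.2983, 0.0796]
tcp_rot: [[1.0, -0.018, 0.006], [-0.018, -1.0, 0.002], [0.006, -0.002, -1.0]]
force: [4.2, 5.0, -5.8]
opening: 0.293
(583, 396, 3) (583, 292, 3)
```

View pics/f.png

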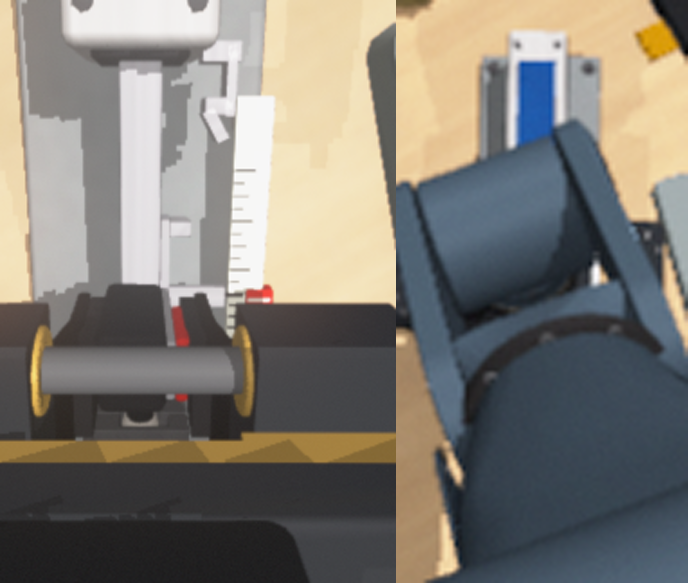

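```bash

python3 -m inch '[{"dx":-1,"dy":0,"dz":0,"turn":0,"gripper":0},{"dx":-3,"dy":0,"dz":0,"turn":0,"gripper":0},{"dx":-3,"dy":0,"dz":0,"turn":0,"gripper":0},{"dx":-3,"dy":0,"dz":0,"turn":0,"gripper":0},{"dx":-3,"dy":0,"dz":0,"turn":0,"gripper":0},{"dx":-3,"dy":0,"dz":0,"turn":0,"gripper":0}]'
python3 - <<'E'
from h import *
np.set_printoptions(precision=4,suppress=True)
d=np.load('c4.npz'); C=(d['K'],float(d['k']),d['T'])
g=lambda u,v:(180+u/1.8-.28,60+v/1.8-.28)
for n,uv in [('tick0',(244,170)),('mark',(260,295)),('pointer',(222,297))]: print(n,atz(C,g(*uv),.036))
im=capture('wrist'); cv2.imwrite('pics/f2.png',cv2.cvtColor(cv2.resize(im[140:250,260:350],None,fx=5,fy=5,interpolation=cv2.INTER_CUBIC),cv2.COLOR_RGB2BGR))
s=read_state();print(s['position'],np.abs(s['qvel']).max())
C=cam('wrist'); np.savez('c5.npz',K=C[0],k=C[1],T=C[2])
E
```

```text
time_s: 15.3
position: [0.4945, 0.2984, 0.0796]
tcp_rot: [[1.0, -0.018, 0.006], [-0.018, -1.0, 0.002], [0.006, -0.002, -1.0]]
force: [4.3, 4.7, -5.6]
opening: 0.288
tick0 [0.5459 0.2593 0.036 ]
mark [0.4953 0.2511 0.036 ]
pointer [0.4947 0.2665 0.036 ]
[0.4945 0.2983 0.0795] 0.08072870084716705
```

View pics/f2.png

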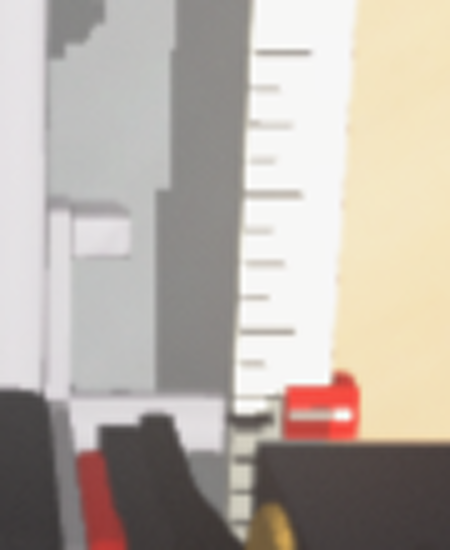

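```bash
python3 - <<'E'
from h import *
np.set_printoptions(precision=4,suppress=True)
d=np.load('c5.npz'); C=(d['K'],float(d['k']),d['T'])
g=lambda u,v:(260+u/5-.4,140+v/5-.4)
for n,uv in [('tick0',(283,52)),('t20',(273,194)),('t40',(267,330)),('mark',(318,413)),('pointer',(255,420))]: print(n,atz(C,g(*uv),.036),atz(C,g(*uv),.041)[0])
E
```

```text
tick0 [0.5458 0.2588 0.036 ] 0.5463596513655277
t20 [0.5261 0.2596 0.036 ] 0.5271984419999007
t40 [0.5063 0.2598 0.036 ] 0.507854585550108
mark [0.4935 0.2519 0.036 ] 0.49541026979143055
pointer [0.4926 0.2611 0.036 ] 0.4945098763257423
```

```bash

python3 -m inch '[{"dx":0,"dy":0,"dz":0,"turn":0,"gripper":0},{"dx":0,"dy":0,"dz":0,"turn":0,"gripper":0},{"dx":0,"dy":0,"dz":0,"turn":0,"gripper":0},{"dx":0,"dy":0,"dz":0,"turn":0,"gripper":0}]' && python3 -c "
from rig import *
print(hand_in())"
```

```text
time_s: 15.75
position: [0.4945, 0.2983, 0.0795]
tcp_rot: [[1.0, -0.018, 0.006], [-0.018, -1.0, 0.002], [0.006, -0.002, -1.0]]
force: [5.0, 4.0, -7.7]
opening: 0.287
the job is handed in; nothing more can be done
None
```

The job is handed in at 15.75 s, with the arm held out at the set mark; `hand_in()` gave no verdict. I swung the clamp half over the probe and pressed it shut. Then I gripped the arm so the lock button was squeezed in, drew it out, and left it held against its spring.

**Clamp:** contact came at about 79 mm, against the stated 78.5 mm, and I pressed with about 20 N. The wrist picture afterwards showed the half lying flat and the probe in line. I took no picture of the clamp after the draw, so it being shut at the end is inferred.

**Extension:** the scale reading puts the mark at 52.0 mm. The TCP moved 51.9 mm, and the closing picture puts the pointer within about 1.5 mm of the mark's middle; the limit is 4 mm.

**Grip:** the measured opening was about 25 mm where 26.5 mm means fully pressed. I take this small disagreement as a reading offset, because the lock let the arm go. The arm was at rest, with 4–5 N of spring pull on the tool.

**Set mark and bystanders:** the mark's measured place did not change beyond measuring error. I did not measure the bystanders again at the end, but no move went near them. I viewed 9 pictures of the 10 allowed.

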